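# Shut the tea mill and hold its press dial at the third click

### The job

Twist the red cap of the tea mill clockwise until it is fully shut, and only then press the orange paddle of its spring-return dial down with the fingertips, past the first two clicks to the third (the end of its travel), and hold it there. Finish while still holding the paddle down at the third click, with the cap shut, the hold being kept up by the fingers; leave the other things on the shelf where they stand.

Things in the scene. Friction and masses are not known exactly. Their poses are not given: they have to be found in the camera images.
- mill: Electric tea-leaf mill, fixed to the shelf: white housing 120 (its x) x 110 (its y) mm, top at 95 mm, on a black foot 126 x 116 mm. Origin: centre of its underside; z up. A hopper 80 mm across stands on the housing, centred 12 mm to the mill's +y, up to 120 mm, with the red cap on it. The press dial is on its -y side, the paddle pointing to the mill's -x. Its yaw differs from run to run by up to half a radian.
- cap (a joint): Turn of the red cap about the vertical, rad: 0 = fully shut (end stop), grows anticlockwise seen from above as it is opened, up to 1.35. It starts open by 0.8 to 1.25, needs about 0.06 N m to turn and stays where it is left. It does not rise or fall as it turns.
- cap_grip (a point): Point on the cap's axis, half-way up in its grip bar, 147 mm above the shelf. The cap is a red disc 60 mm across (its top at 132 mm) carrying a raised bar 50 mm long, 12 mm wide and 28 mm tall (132 to 160 mm) to be pinched across its width. This frame turns with the cap: x along the bar, y across it, z up; at fully shut x is the mill's x. A white mark is on the bar's +x end and another on the mill's hopper at its +x side: they meet when shut.
- dial (a joint): Turn of the press dial, rad: 0 = at rest (paddle up), grows as the paddle is pressed down. Clicks (detents) at about 0.35, 0.70 and 1.05; end stop at 1.10. The spring returns it to 0 from anywhere when let go. About 1.5 to 2.5 N down on the paddle starts it, about 5 to 6 N holds it at the third click, and the clicks add or take off up to 1.5 N; at the end stop the push is about 7 N, and pressing on only loads the rigid stop.
- dial_axis (a point): Point on the dial's horizontal turning axis (the mill's y), 72 mm above the shelf, level (along that axis) with the middle of the paddle, which is 32 mm outside the housing's side wall. Fixed to the mill, axes as the mill's.
- dial_paddle (a point): Orange paddle of the dial, a flat tab 34 x 34 mm, 8 mm thick. Origin: centre of its upper face, 55 mm from dial_axis; the upper face's plane contains the axis. This frame turns with the dial: at rest its axes are the mill's. At rest it points to the mill's -x and 0.5 rad upwards (origin 98 mm above the shelf); at the third click 0.55 rad below level (43 mm above the shelf). A grey arm 10 mm wide joins it to a disc of 30 mm radius and 9 mm depth on the housing's side.
- sugar_pot: Bystander: white ceramic sugar pot with blue flip-top lid closed, 92 mm across, 94 mm tall. Origin: centre of its underside. Not to be moved.
- egg_holder: Bystander: white plastic egg holder, 100 x 100 x 40 mm block with four empty cups. Origin: centre of its underside. Not to be moved.
- tea_tin: Bystander: stainless tea tin with press-fit cap, 75 mm across, 115 mm tall. Origin: centre of its underside. Not to be moved.
- coaster: Bystander: round bamboo coaster, 96 mm across, 9 mm thick. Origin: centre of its underside. Not to be moved.
- tea_cup: Bystander: blue handleless tea cup, 72 mm across, 70 mm tall. Origin: centre of its underside. Not to be moved.
- spice_jar: Bystander: small spice jar, 48 mm across, 100 mm tall. Origin: centre of its underside. Not to be moved.
Mind the look-alikes: they are no part of the job. Several things have the shape of the mill; the one meant has the colours described above.

How it is judged:
On the way, in this order (a step that is already met when the one before it is completed fails the run):
1. the cap is twisted fully shut (value of joint cap below 0.09 rad), for 0.2 s.
2. the dial is pressed to its third click by the fingers (value of joint dial above 0.96 rad and contact force between the fingers and dial above 1 N), for 0.2 s.
At the end, for the whole second after the job is handed in: The cap is shut (within 0.09 rad of its stop) and the dial is held at its third click (0.96 rad or more, steady) by the fingers, which push on the paddle with more than 1 N; the other things are within 30 mm of where they stood (all of step 2 and value of joint cap below 0.09 rad and velocity of joint dial between -0.2 and 0.2 rad/s and distance of each of sugar_pot, egg_holder, tea_tin, coaster, tea_cup, spice_jar from where it was at the start of the episode below 0.03 m); the arm keeps its last pose, push and grip.
It fails at once if the dial is pressed to its first click or beyond while the cap is not shut (value of joint dial above 0.25 rad and value of joint cap above 0.12 rad).
It fails at once if a bystander is moved by more than 30 mm (distance of any of sugar_pot, egg_holder, tea_tin, coaster, tea_cup, spice_jar from where it was at the start of the episode above 0.03 m).
It also fails if it takes over 51 s, if anything falls off the work surface, if the arm or the gripper's body presses on something with over 40 N, if the wrist force passes 120 N, or if a joint passes its speed limit or range.

### The arm

A 6-joint arm with a two-finger parallel gripper is mounted at the origin on the work surface. World frame = base frame: x ahead of the robot, y to its left, z up, the work surface at z = 0. Lengths are in m, angles in rad, forces in N, time in s.
With the tool pointing down it reaches from about 0.375 to 0.975 m from the base axis. Payload 3.8 kg.
Tool frame: the origin (TCP) lies midway between the tips of the shut fingers; the grasp point (between the pads) lies 19 mm behind it; z points along the fingers, y is the line along which they close (so a half turn about z gives the same grasp; the last joint's range is limited). The gripper opens to 85 mm and grips with 20 to 120 N. Pads are 22 mm wide; open, the fingers measure 114 mm over their backs; the gripper's body (76 mm by 85 mm) begins 54 mm behind the grasp point. The pads swing forward as they close: fully open they stand 13 mm farther back than shut.
Start: joints at [-1.291, 0.264, 1.604, -0, 1.274, -0.037], TCP at [0.21, -0.641, 0.231] pointing down, gripper open.
Joint ranges: [-2.63, 2.63], [-0.94, 2.18], [0.31, 2.57], [-1.31, 4.45], [0, 2.66], [-2.55, 2.55]. Speed limits (rad/s): [2.57, 2.57, 3.14, 3.14, 3.14, 3.14].

### API

Orientations are given as a rotation vector (axis times angle).
In Python, from workcell import bot gives the robot as it stands.
- The arm moves only by the tool servo_tool, never from a script. Its argument "series" is a list of rows, each a list of 7 numbers: the shift along the world's x, y, z in units of 0.15 m (1.0 is 0.15 m), then the turn, a rotation vector about the world's x, y, z in units of 180 degrees (1.0 is 180 degrees), then the closure, from 0 (fully open) to 1 (shut). A call has 1 to 20 rows; each row is the pose to reach, as a shift and turn from the pose commanded when the call began, turning the shorter way round; what a row does not reach only later rows make up. A row lasts 1/10 s, in which the tool goes at most 50 mm and 8.59 degrees, less where a joint would pass 70% of its speed; a pose out of reach is approached as far as the arm can. A call with a number of a shift or a turn outside -1 to 1 is refused whole. A call with a gripper value outside its range is refused whole. The fingers move at their own pace and stop on an object; "newtons" is the grip in N (left out, the last holds). Time passes only in rows, so rows that repeat a pose let the fingers close. It gives the time, the measured TCP pose, the force, the opening and the grip force at its end, in the units of the state.
- bot.read_state(): the state, without advancing time (a new reading comes with each control period).
- bot.read_camera(name): name is "scene" or "side" or "wrist"; returns the picture (420x560x3 uint8, red, green, blue); there is no depth.
- bot.camera_info(name): a dict with "vertical_fov" (degrees; the focal length in pixels is half the picture's height over the tangent of half this angle, whatever the lens; pixels are square), "cx", "cy" (the principal point, pixels), "R" (3x3) and "t" (3): a world point X has camera coordinates R X + t. Camera axes: x right, y down, z forward; pixel columns grow to the right and rows downward; lengths in m; the calibration is good to about 2 mm. A picture is of the moment at which its call begins: read the wrist's pose just before it. camera_info takes no time and is no camera call; for the wrist camera it gives the pose at the moment of the call.
- bot.finish_job(): hands the job in; it is judged then, once.
Trained networks look in the newest picture that a camera, given by its name, has taken for a name from the list of things; names that differ only in an ending like _2 or _b are one class to them, and where a whole thing is asked for, a point or a joint stands for the part that bears it (a point fixed in the world has none). Each returns a list of dicts, best first, with "score" (0 to 1); they miss things now and then, are a little off and sometimes report something else, mostly with a low value. They report only what shows in the picture. A call takes as long as a camera call. They do not tell look-alikes from the thing itself.
- bot.recognise(target, camera): "box" ([left, top, right, bottom] as shares, 0 to 1, of the picture: columns of its width, rows of its height, round what is visible of it).
- bot.trace(target, camera): "mask" (420x560 bool, what is visible of it) and "box" ([left, top, right, bottom] as shares, 0 to 1, of the picture: columns of its width, rows of its height, round what is visible of it).
- bot.mark_of(target, camera): "at" ([row, column] as shares, 0 to 1, of the picture: columns of its width, rows of its height: a listed point, or the origin of a listed thing).
The state is a dict: "time": time; "q": joint angles; "joint_vel": joint speeds; "joint_torque": joint torques, N m; "tool_pos": TCP position; "tcp_rot": TCP orientation; "wrist_force": force on the tool from outside, world axes, zero at the start; "torque": the same for the moment, N m; "width": opening from 0.0 (shut) to 1.0 (fully open); "grip_force": force on a finger pad.
Only numpy, scipy, OpenCV 4.12 (cv2) and the standard library are available. Lean on these libraries where they do the work, as an engineer would, in place of code of your own. Each camera call takes 0.05 s, during which the arm holds its last target. There are 200 camera calls.

## Working session

There is one attempt and no reset: what is moved stays moved. The work goes in short steps, Python scripts to look and compute and a tool call to move; the robot and the scene stay as the last step left them, time stands still between calls to the robot, and variables do not carry over. Pictures are saved under pics/ and viewed, at most 10 in all, crops included, and the job is handed in when it is done.

Besides the shell and the picture viewer there is one more tool, called after "Call:" as a command line: name --pt "numbers of a row" for each row, then --argument value for the rest. servo_tool: Moves the arm, as the interface text tells. Shifts and turns lie within -1 to 1; 1 stands for 0.15 m of shift or 180 degrees of turn. Its arguments: {"type":"object","properties":{"series":{"type":"array","items":{"type":"array","items":{"type":"number"}}},"newtons":{"type":"number"}},"required":["series"]}

```bash
mkdir -p pics
cat > h.py <<'E'
from workcell import bot
import numpy as np, cv2
def cam(n):
    c=bot.camera_info(n); f=210/np.tan(np.radians(c['vertical_fov'])/2)
    return f,c['cx'],c['cy'],np.array(c['R']),np.array(c['t'])
def proj(n,X):
    f,cx,cy,R,t=cam(n); p=R@np.array(X)+t; return np.array([f*p[0]/p[2]+cx,f*p[1]/p[2]+cy])
def ray(n,u,v):
    f,cx,cy,R,t=cam(n); return -R.T@t, R.T@np.array([(u-cx)/f,(v-cy)/f,1])
def onz(n,u,v,z):
    o,d=ray(n,u,v); return o+d*(z-o[2])/d[2]
def save(n,name):
    im=bot.read_camera(n); cv2.imwrite(f'pics/{name}.png',im[:,:,::-1]); return im
E
python3 - <<'E'
from h import *
ims=[]
for n in ['scene','side']:
    im=save(n,n+'0'); 
    f,cx,cy,R,t=cam(n); print(n,f,cx,cy,-R.T@t)
    for k in ['cap_grip','dial_paddle','mill']:
        for r in bot.mark_of(k,n)[:4]:
            v,u=r['at'][0]*420,r['at'][1]*560
            print(k,round(r['score'],2),round(u),round(v),onz(n,u,v,{'cap_grip':.147,'dial_paddle':.098,'mill':0}[k]).round(3))
E
```

```text
scene 395.91044730879565 280.89455847820483 212.06937605594294 [ 1.48240057 -0.4117771   0.81839355]
cap_grip 0.75 235 186 [ 0.395 -0.073  0.147]
cap_grip 0.69 316 195 [0.556 0.143 0.147]
cap_grip 0.66 258 216 [ 0.585 -0.07   0.147]
cap_grip 0.56 141 251 [ 0.604 -0.41   0.147]
dial_paddle 0.69 224 227 [ 0.532 -0.161  0.098]
dial_paddle 0.57 283 204 [0.496 0.055 0.098]
dial_paddle 0.5 203 195 [ 0.322 -0.169  0.098]
mill 0.63 309 228 [0.532 0.135 0.   ]
mill 0.61 139 253 [ 0.416 -0.413  0.   ]
mill 0.59 238 222 [ 0.394 -0.073  0.   ]
mill 0.58 255 254 [ 0.582 -0.083  0.   ]
side 474.6829410130285 273.02846232906415 206.8823151512927 [ 0.48074185 -1.26664029  1.09116196]
cap_grip 0.77 274 207 [ 0.588 -0.067  0.147]
cap_grip 0.73 255 173 [0.539 0.136 0.147]
cap_grip 0.6 206 208 [ 0.369 -0.046  0.147]
cap_grip 0.46 277 247 [ 0.576 -0.252  0.147]
dial_paddle 0.63 266 242 [ 0.55  -0.176  0.098]
dial_paddle 0.58 200 244 [ 0.345 -0.161  0.098]
dial_paddle 0.48 244 198 [0.496 0.059 0.098]
dial_paddle 0.18 287 326 [ 0.576 -0.5    0.098]
mill 0.91 273 246 [ 0.578 -0.088  0.   ]
mill 0.8 215 245 [ 0.385 -0.06   0.   ]
mill 0.75 258 206 [0.547 0.138 0.   ]
```

```bash
ls; python3 -c "
import cv2,numpy as np
a=cv2.imread('pics/scene0.png');b=cv2.imread('pics/side0.png')
cv2.imwrite('pics/both.png',cv2.resize(np.vstack([a,b]),(400,600)))"
```

```text
h.py
pics
```

View pics/scene0.png

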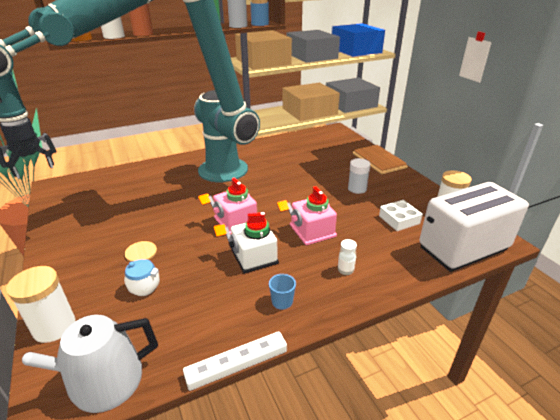

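View pics/side0.png

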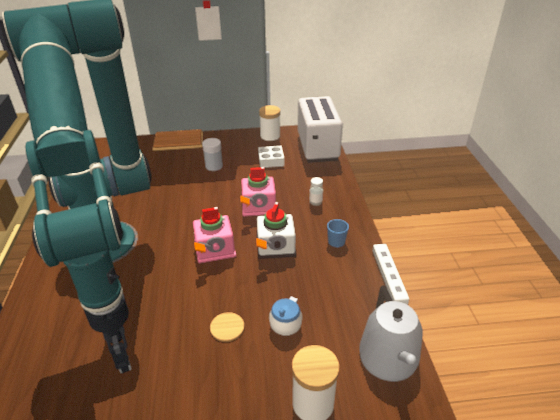

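White mill is at scene (255,240) / side (275,230). The look-alikes are the pink ones at scene (235,210) and (313,218). I'm moving over the white one.

Call:
servo_tool --pt "0.6 0.95 0.25 0 0 0 0" --pt "0.6 0.95 0.25 0 0 0 0" --pt "0.6 0.95 0.25 0 0 0 0" --pt "0.6 0.95 0.25 0 0 0 0"

```text
time: 0.8
tool_pos: [0.3022, -0.4963, 0.2702]
tcp_rot: [3.101, 0.498, 0.003]
wrist_force: [-0.2, 0.0, 1.0]
width: 1.0
grip_force: 0.0
```

Call:
servo_tool --pt "0.6 0.95 0.25 0 0 0 0" --pt "0.6 0.95 0.25 0 0 0 0" --pt "0.6 0.95 0.25 0 0 0 0" --pt "0.6 0.95 0.25 0 0 0 0"

```text
time: 1.2
tool_pos: [0.3922, -0.3536, 0.3079]
tcp_rot: [3.101, 0.499, 0.004]
wrist_force: [-0.7, -0.8, -0.2]
width: 0.998
grip_force: 0.0
```

Call:
servo_tool --pt "0.6 0.95 0.25 0 0 0 0" --pt "0.6 0.95 0.25 0 0 0 0" --pt "0.6 0.95 0.25 0 0 0 0" --pt "0.6 0.95 0.25 0 0 0 0" --pt "0.6 0.95 0.25 0 0 0 0"

```text
time: 1.7
tool_pos: [0.4821, -0.2115, 0.3452]
tcp_rot: [3.1, 0.502, 0.004]
wrist_force: [0.9, -0.6, -0.6]
width: 1.0
grip_force: 0.0
```

Run:
```python
from h import *
s=bot.read_state(); print(s['time'],s['tool_pos'],s['tcp_rot'],s['wrist_force'])
n='wrist'; im=save(n,'w1'); f,cx,cy,R,t=cam(n); print(-R.T@t, R)
for k in ['cap_grip','dial_paddle','mill','dial_axis']:
    for r in bot.mark_of(k,n)[:4]:
        v,u=r['at'][0]*420,r['at'][1]*560
        print(k,round(r['score'],2),round(u),round(v),onz(n,u,v,{'cap_grip':.147,'dial_paddle':.098,'mill':0,'dial_axis':.072}[k]).round(3))
```

```text
1.7 [ 0.4821027  -0.21147516  0.34519554] [3.10044665 0.50237763 0.00415474] [ 0.88674819 -0.56527846 -0.55860039]
[ 0.55864638 -0.18674079  0.48863399] [[ 3.14147704e-01 -9.49373945e-01  5.76329635e-04]
 [-8.99386722e-01 -2.97412443e-01  3.20389392e-01]
 [-3.03997933e-01 -1.01167935e-01 -9.47285757e-01]]
cap_grip 0.83 187 42 [ 0.587 -0.08   0.147]
cap_grip 0.78 138 230 [ 0.377 -0.069  0.147]
dial_paddle 0.9 223 259 [ 0.344 -0.171  0.098]
dial_paddle 0.78 265 125 [ 0.534 -0.174  0.098]
dial_paddle 0.65 74 91 [0.5   0.049 0.098]
mill 0.78 185 196 [ 0.38  -0.079  0.   ]
mill 0.61 222 66 [ 0.585 -0.088 -0.   ]
mill 0.59 59 40 [0.546 0.135 0.   ]
dial_axis 0.7 285 86 [ 0.583 -0.184  0.072]
dial_axis 0.63 93 51 [0.549 0.047 0.072]
dial_axis 0.62 229 217 [ 0.396 -0.161  0.072]
```

View pics/w1.png

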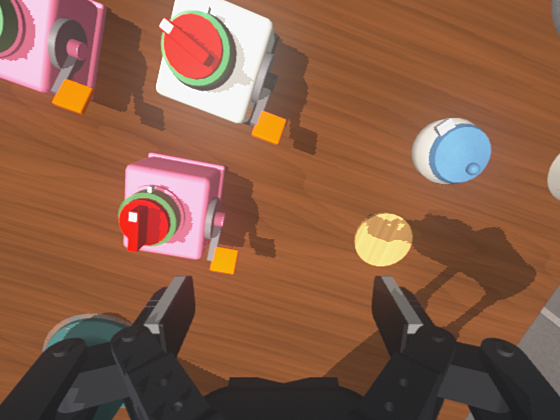

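White mill with red cap on top at (195,48), bar's white mark at (166,25) and the other end at (213,62). Hopper mark is at about (182,5), paddle at (269,127).

Run:
```python
from h import *
n='wrist'; im=cv2.imread('pics/w1.png')
P={k:onz(n,*v) for k,v in dict(a=(166,25,.16),b=(213,61,.16),hm=(182,4,.12),pad=(269,127,.098),m1=(183,-5,.095),c1=(273,36,.095),c2=(242,121,.095),c3=(158,90,.095)).items()}
hsv=cv2.cvtColor(im,cv2.COLOR_BGR2HSV); 
m=((hsv[...,0]<8)|(hsv[...,0]>172))&(hsv[...,1]>150)&(hsv[...,2]>90); m[110:]=0; m[:,:140]=0;m[:,260:]=0
ys,xs=np.where(m); P['capdisc']=onz(n,xs.mean(),ys.mean(),.136)
for k in P: print(k,P[k].round(4))
d=P['a']-P['b']; print('bar',np.arctan2(d[1],d[0]),(P['a']+P['b'])/2)
d=P['c1']-P['c2']; print('wall x yaw',np.arctan2(d[1],d[0]))
d=P['c3']-P['c2']; print('wall y yaw',np.arctan2(d[1],d[0])-np.pi/2)
d=P['hm']-P['capdisc']; print('mark yaw',np.arctan2(d[1],d[0]))
d=P['pad']-P['capdisc']; print('pad yaw',np.arctan2(d[1],d[0])-np.arctan2(-99,-48))
cv2.imwrite('pics/crop.png',cv2.resize(im[0:150,140:320],None,fx=4,fy=4,interpolation=2))
```

```text
a [ 0.5932 -0.0643  0.16  ]
b [ 0.5775 -0.1125  0.16  ]
hm [ 0.621  -0.0608  0.12  ]
pad [ 0.5322 -0.1794  0.098 ]
m1 [ 0.6338 -0.0513  0.095 ]
c1 [ 0.6266 -0.1547  0.095 ]
c2 [ 0.5286 -0.1463  0.095 ]
c3 [ 0.5316 -0.0435  0.095 ]
capdisc [ 0.5862 -0.0831  0.136 ]
bar 1.2554371959835093 [ 0.58534557 -0.08838437  0.16      ]
wall x yaw -0.08513710472170852
wall y yaw -0.02978704806825383
mark yaw 0.5709307376259527
pad yaw -0.05958968158101152
```

View pics/crop.png

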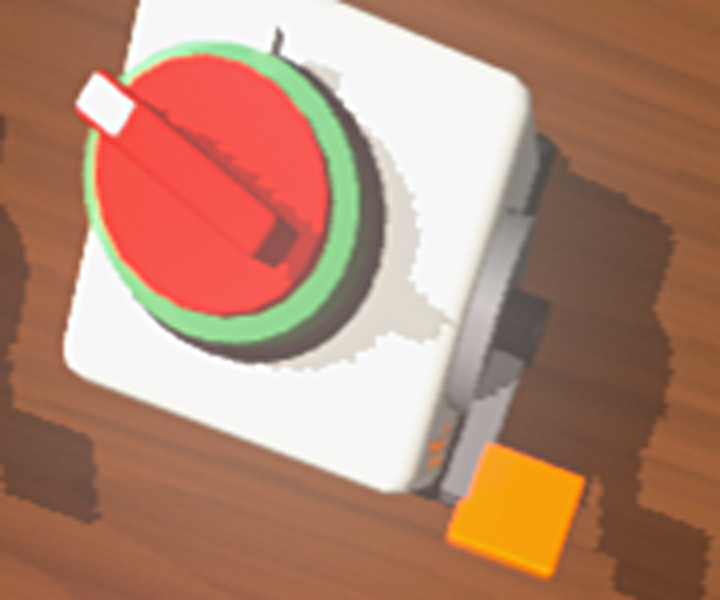

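Call:
servo_tool --pt "0.7 0.87 -0.5 0 0 0.29 0" --pt "0.7 0.87 -0.5 0 0 0.29 0" --pt "0.7 0.87 -0.5 0 0 0.29 0" --pt "0.7 0.87 -0.5 0 0 0.29 0" --pt "0.7 0.87 -0.5 0 0 0.29 0" --pt "0.7 0.87 -0.5 0 0 0.29 0" --pt "0.7 0.87 -0.5 0 0 0.29 0" --pt "0.7 0.87 -0.5 0 0 0.29 0"

```text
time: 2.75
tool_pos: [0.5849, -0.0845, 0.2685]
tcp_rot: [-2.572, -1.804, 0.001]
wrist_force: [0.9, 1.0, 1.0]
width: 1.001
grip_force: 0.0
```

Run:
```python
from h import *
s=bot.read_state(); print(s['time'],s['tool_pos'],s['tcp_rot'],s['wrist_force'],s['q'])
n='wrist'; im=save(n,'w2'); f,cx,cy,R,t=cam(n); print(-R.T@t)
for k in ['cap_grip','dial_paddle','mill','dial_axis']:
    for r in bot.mark_of(k,n)[:3]:
        v,u=r['at'][0]*420,r['at'][1]*560
        print(k,round(r['score'],2),round(u),round(v),onz(n,u,v,{'cap_grip':.147,'dial_paddle':.098,'mill':0,'dial_axis':.072}[k]).round(3))
```

```text
2.75 [ 0.58494924 -0.08449766  0.26849973] [-2.57197837e+00 -1.80358025e+00  6.55181286e-04] [0.94580127 0.98956453 1.00931591] [-1.85534614e-01  8.51445848e-02  1.74351922e+00 -1.21143665e-04
  1.31340587e+00  1.62173992e-01]
[ 0.61224301 -0.00641245  0.41285861]
cap_grip 0.91 71 261 [ 0.377 -0.067  0.147]
cap_grip 0.83 286 201 [ 0.588 -0.08   0.147]
dial_paddle 0.78 145 88 [0.498 0.055 0.098]
dial_paddle 0.71 268 282 [ 0.532 -0.177  0.098]
dial_paddle 0.63 119 324 [ 0.343 -0.171  0.098]
mill 0.93 146 218 [ 0.383 -0.077  0.   ]
mill 0.7 185 1 [0.548 0.141 0.   ]
mill 0.6 287 176 [ 0.588 -0.089  0.   ]
dial_axis 0.7 162 291 [ 0.396 -0.158  0.072]
dial_axis 0.61 199 71 [0.546 0.056 0.072]
```

View pics/w2.png

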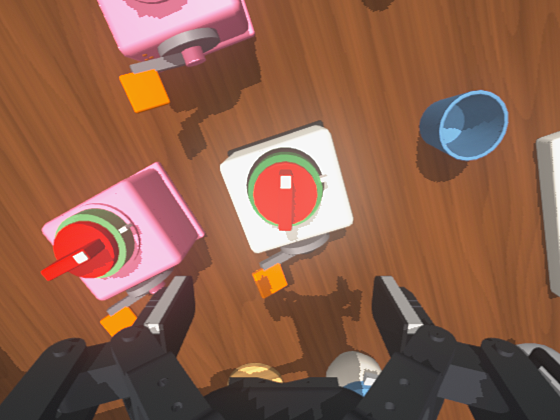

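The white mill is centred at (287,190), its bar lies along the image vertical (286,178)-(286,228), and its paddle is at (269,281).

Run:
```python
from h import *
n='wrist'; im=cv2.imread('pics/w2.png')
hsv=cv2.cvtColor(im,cv2.COLOR_BGR2HSV)
m=((hsv[...,0]<8)|(hsv[...,0]>172))&(hsv[...,1]>130)&(hsv[...,2]>80); m[:150]=0; m[240:]=0;m[:,:240]=0;m[:,340:]=0
ys,xs=np.where(m);print(xs.min(),xs.max(),ys.min(),ys.max())
k=ys<200
print('disc',onz(n,(xs.min()+xs.max())/2,ys[xs<xs.min()+6].mean(),.132))
a=onz(n,286.5,175,.16);b=onz(n,286,225,.16);d=a-b;print('bar',a,b,(a+b)/2,np.arctan2(d[1],d[0]))
o=(hsv[...,0]>9)&(hsv[...,0]<22)&(hsv[...,1]>220)&(hsv[...,2]>200); o[:250]=0;o[310:]=0;o[:,:245]=0;o[:,300:]=0
ys,xs=np.where(o);c=np.array([xs.mean(),ys.mean()]);print(c,len(xs));p=onz(n,*c,.098);print('pad',p,cv2.minAreaRect(np.c_[xs,ys].astype(np.float32)))
q=onz(n,324,181,.12);print('mark',q)
C=np.array([.587,-.081]);
print(np.arctan2(*(q[:2]-C)[::-1]), np.arctan2(*(p[:2]-C)[::-1])-np.arctan2(-99,-48),np.linalg.norm(p[:2]-C))
cs=[onz(n,*v,.095) for v in [(221,163),(328,127),(353,217),(258,252)]]
e=lambda i,j:np.arctan2(*(cs[j]-cs[i])[:2][::-1])
print('top',np.mean(cs,0),e(0,1),e(3,2),e(3,0)-np.pi/2,e(2,1)-np.pi/2)
```

```text
253 316 162 230
disc [ 0.58860018 -0.0764104   0.132     ]
bar [ 0.59772532 -0.05530781  0.16      ] [ 0.58262341 -0.09648293  0.16      ] [ 0.59017436 -0.07589537  0.16      ] 1.219258021594698
[271.88284519 278.9874477 ] 478
pad [ 0.53798391 -0.17548251  0.098     ] ((270.17242431640625, 280.4310302734375), (26.183042526245117, 27.85430145263672), 68.19859313964844)
mark [ 0.62727416 -0.08076647  0.12      ]
0.00579847651644111 -0.027109190516844794 0.10644022266893735
top [ 0.59115333 -0.0864401   0.095     ] -0.02724857269854503 0.035891037908866275 -0.006896451805957993 -0.022497404533081022
```

Call:
servo_tool --pt "0.03 0.05 -0.87 0 0 0 0" --pt "0.03 0.05 -0.87 0 0 0 0" --pt "0.03 0.05 -0.87 0 0 0 0" --pt "0.03 0.05 -0.87 0 0 0 0.5" --pt "0.03 0.05 -0.87 0 0 0 1" --pt "0.03 0.05 -0.87 0 0 0 1" --pt "0.03 0.05 -0.87 0 0 0 1" --pt "0.03 0.05 -0.87 0 0 0 1" --pt "0.03 0.05 -0.87 0 0 0 1" --pt "0.03 0.05 -0.87 0 0 0 1" --pt "0.03 0.05 -0.87 0 0 0 1" --pt "0.03 0.05 -0.87 0 0 0 1" --newtons 40

```text
time: 4.2
tool_pos: [0.5901, -0.0758, 0.1408]
tcp_rot: [2.568, 1.809, 0.002]
wrist_force: [-4.6, 1.8, 6.5]
width: 0.128
grip_force: 40.5
```

Call:
servo_tool --pt "0 0 0 0 0 -0.36 1" --pt "0 0 0 0 0 -0.36 1" --pt "0 0 0 0 0 -0.36 1" --pt "0 0 0 0 0 -0.36 1" --pt "0 0 0 0 0 -0.36 1" --pt "0 0 0 0 0 -0.36 1" --pt "0 0 0 0 0 -0.36 1" --pt "0 0 0 0 0 -0.36 1" --pt "0 0 0 0 0 -0.36 1"

```text
time: 5.1
tool_pos: [0.5917, -0.0781, 0.1409]
tcp_rot: [3.134, 0.149, 0.007]
wrist_force: [1.4, -6.0, 3.0]
width: 0.133
grip_force: 39.9
```

Call:
servo_tool --pt "0 0 0 0 0 -0.03 1" --pt "0 0 0 0 0 -0.05 1" --pt "0 0 0 0 0 -0.05 1"

```text
time: 5.4
tool_pos: [0.5917, -0.0784, 0.1408]
tcp_rot: [3.135, -0.093, 0.008]
wrist_force: [1.6, -5.6, 2.5]
width: 0.127
grip_force: 40.5
```

Run:
```python
from h import *
s=bot.read_state(); print(s)
save('wrist','w3')
```

```text
{'time': 5.4, 'q': array([-0.1711928 ,  0.1863239 ,  1.87189455, -0.00455257,  1.07786486,
        1.46115398]), 'joint_vel': array([-0.00038073, -0.00067907, -0.00139588,  0.000416  ,  0.00097949,
       -0.03948134]), 'joint_torque': array([  2.92584501, -42.75888562, -31.64885402,   2.15516455,
         0.49157733,   1.02010567]), 'tool_pos': array([ 0.5916571 , -0.07843443,  0.14082971]), 'tcp_rot': array([ 3.13545151, -0.09316155,  0.00767427]), 'wrist_force': array([ 1.63545944, -5.64891329,  2.51130549]), 'torque': array([-1.07433773, -0.05519458,  0.67048043]), 'grip_force': 40.520437359809875, 'width': 0.1265652142193477}
```

View pics/w3.png

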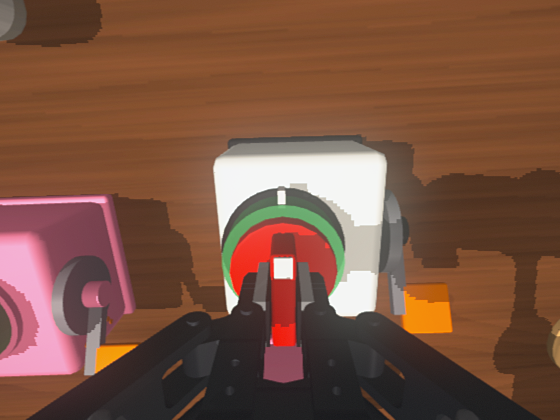

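Bar's mark (283,267) lines up with the hopper mark (283,197) and the twist torque is 0.67 N m, so the cap is at its stop. I'll give it a small extra twist, then release and lift.

Call:
servo_tool --pt "0 0 0 0 0 -0.015 1" --pt "0 0 0 0 0 -0.015 1" --pt "0 0 0 0 0 -0.015 1" --pt "0 0 0 0 0 -0.005 0.3" --pt "0 0 0 0 0 -0.005 0" --pt "0 0 0 0 0 -0.005 0" --pt "0 0 0 0 0 -0.005 0" --pt "0 0 0 0 0 -0.005 0" --pt "0 0 0.9 0 0 0 0" --pt "0 0 0.9 0 0 0 0" --pt "0 0 0.9 0 0 0 0" --pt "0 0 0.9 0 0 0 0"

```text
time: 6.65
tool_pos: [0.5935, -0.0764, 0.2811]
tcp_rot: [3.138, -0.095, 0.02]
wrist_force: [0.6, -0.3, 0.7]
width: 1.0
grip_force: 0.0
```

Run:
```python
from h import *
s=bot.read_state(); print(s['time'],s['tool_pos'],s['tcp_rot'],s['wrist_force'])
im=save('wrist','w4'); n='wrist'
hsv=cv2.cvtColor(im,cv2.COLOR_RGB2HSV)
o=(hsv[...,0]>9)&(hsv[...,0]<22)&(hsv[...,1]>220)&(hsv[...,2]>200)
k,l,st,c=cv2.connectedComponentsWithStats(o.astype(np.uint8))
for i in range(1,k):
    if st[i,4]>150: print('orange',c[i],st[i],onz(n,*c[i],.098))
for k in ['cap_grip','dial_paddle','dial_axis']:
    for r in bot.mark_of(k,n)[:3]:
        v,u=r['at'][0]*420,r['at'][1]*560
        print(k,round(r['score'],2),round(u),round(v),onz(n,u,v,{'cap_grip':.147,'dial_paddle':.098,'dial_axis':.072}[k]).round(3))
```

```text
6.65 [ 0.59352763 -0.07644591  0.28109737] [ 3.13835923 -0.09464958  0.01981426] [ 0.64837899 -0.31737447  0.70438211]
orange [374.79503916 236.64229765] [360 221  30  30 766] [ 0.53342729 -0.17567906  0.098     ]
orange [177.87533875 270.9403794 ] [164 263  29  24 369] [0.50407748 0.05181395 0.098     ]
orange [365.15590551 369.69291339] [353 355  26  30 635] [ 0.3455049  -0.16901246  0.098     ]
cap_grip 0.95 52 263 [0.545 0.151 0.147]
cap_grip 0.92 284 209 [ 0.586 -0.076  0.147]
cap_grip 0.92 285 385 [ 0.378 -0.065  0.147]
dial_paddle 0.74 373 234 [ 0.535 -0.172  0.098]
dial_paddle 0.74 363 373 [ 0.338 -0.165  0.098]
dial_paddle 0.7 179 277 [0.494 0.05  0.098]
dial_axis 0.93 353 324 [ 0.396 -0.156  0.072]
dial_axis 0.75 370 186 [ 0.582 -0.174  0.072]
dial_axis 0.72 179 231 [0.541 0.051 0.072]
```

View pics/w4.png

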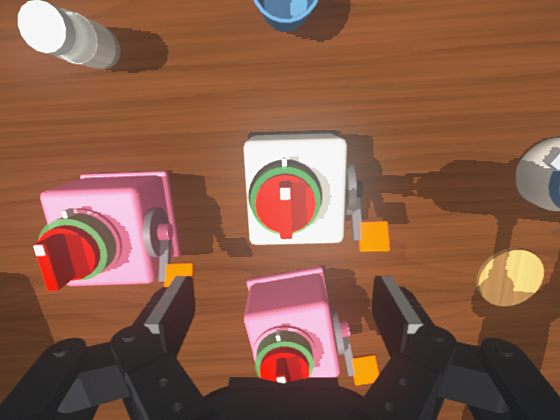

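White mill's bar mark (285,193) meets the hopper mark (285,162), so the cap is shut. Its paddle is at (374,236), roughly world (0.534,-0.174).

Call:
servo_tool --pt "-0.39 -0.65 -0.3 0 0 -0.33 1" --pt "-0.39 -0.65 -0.3 0 0 -0.33 1" --pt "-0.39 -0.65 -0.3 0 0 -0.33 1" --pt "-0.39 -0.65 -0.3 0 0 -0.33 1" --pt "-0.39 -0.65 -0.3 0 0 -0.33 1" --pt "-0.39 -0.65 -0.3 0 0 -0.33 1" --pt "-0.39 -0.65 -0.3 0 0 -0.33 1" --pt "-0.39 -0.65 -0.3 0 0 -0.33 1" --pt "-0.39 -0.65 -0.3 0 0 -0.33 1"

```text
time: 7.75
tool_pos: [0.5303, -0.173, 0.2265]
tcp_rot: [2.683, -1.633, -0.005]
wrist_force: [0.6, -0.3, 0.0]
width: -0.002
grip_force: 0.0
```

Call:
servo_tool --pt "0 0 -0.5 0.06 0 0 1" --pt "0 0 -0.5 0.06 0 0 1" --pt "0 0 -0.5 0.06 0 0 1" --pt "0 0 -0.5 0.06 0 0 1"

```text
time: 8.15
tool_pos: [0.5307, -0.1733, 0.1527]
tcp_rot: [-2.541, 1.552, 0.149]
wrist_force: [0.0, 0.6, 1.0]
width: 0.0
grip_force: 0.0
```

Run:
```python
from h import *
from scipy.spatial.transform import Rotation as Ro
s=bot.read_state(); print(s['time'],s['tool_pos'],s['tcp_rot'],s['wrist_force'],s['q'],s['width'])
print(Ro.from_rotvec(s['tcp_rot']).as_matrix())
im=save('side','s5')
cv2.imwrite('pics/s5c.png',cv2.resize(im[120:300,150:390,::-1],None,fx=3,fy=3,interpolation=2))
```

```text
8.15 [ 0.53072437 -0.17334111  0.15266798] [-2.54142875  1.55187882  0.14933488] [0.03162253 0.58516959 0.97760847] [-0.4647884   0.1581864   1.89364011  0.18131502  1.1827207   2.12581993] 4.860268621714796e-06
[[ 0.45664081 -0.88964916 -0.0018815 ]
 [-0.87368297 -0.44884254  0.18766578]
 [-0.1678012  -0.08405202 -0.98223114]]
```

View pics/s5c.png

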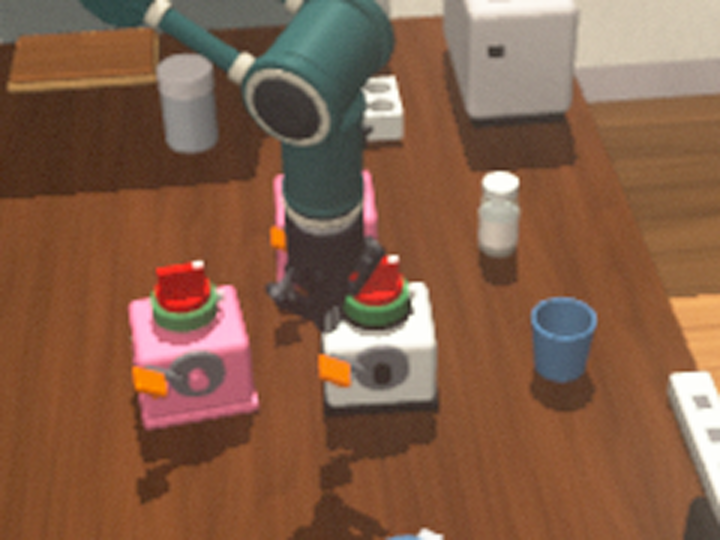

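The fingertips are right above the paddle (crop 330,340). The cap is still shut, so I'll descend.

Call:
servo_tool --pt "0.03 0 -0.25 0 0 0 1" --pt "0.03 0 -0.35 0 0 0 1" --pt "0.03 0 -0.42 0 0 0 1" --pt "0.03 0 -0.48 0 0 0 1" --pt "0.03 0 -0.54 0 0 0 1" --pt "0.03 0 -0.6 0 0 0 1"

```text
time: 8.8
tool_pos: [0.5367, -0.1734, 0.0641]
tcp_rot: [-2.54, 1.552, 0.144]
wrist_force: [0.9, 0.9, 6.8]
width: -0.002
grip_force: 3.1
```

Call:
servo_tool --pt "0 0 -0.03 0 0 0 1" --pt "0 0 -0.05 0 0 0 1" --pt "0 0 -0.05 0 0 0 1"

```text
time: 9.1
tool_pos: [0.538, -0.1737, 0.0573]
tcp_rot: [-2.539, 1.552, 0.14]
wrist_force: [1.7, 1.0, 7.1]
width: -0.002
grip_force: 3.1
```

Call:
servo_tool --pt "0 0 -0.03 0 0 0 1" --pt "0 0 -0.06 0 0 0 1" --pt "0 0 -0.06 0 0 0 1"

```text
time: 9.4
tool_pos: [0.5375, -0.1741, 0.048]
tcp_rot: [-2.54, 1.552, 0.141]
wrist_force: [-0.8, -1.1, 7.0]
width: -0.001
grip_force: 2.9
```

Call:
servo_tool --pt "-0.01 0 -0.02 0 0 0 1" --pt "-0.01 0 -0.02 0 0 0 1" --pt "-0.01 0 -0.02 0 0 0 1"

```text
time: 9.7
tool_pos: [0.5361, -0.1743, 0.0455]
tcp_rot: [-2.54, 1.552, 0.141]
wrist_force: [-0.3, -0.6, 8.1]
width: 0.001
grip_force: 3.2
```

Call:
servo_tool --pt "0 0 -0.02 0 0 0 1" --pt "0 0 -0.02 0 0 0 1" --pt "0 0 -0.02 0 0 0 1"

```text
time: 10.0
tool_pos: [0.5368, -0.1744, 0.0438]
tcp_rot: [-2.54, 1.551, 0.139]
wrist_force: [-0.8, 1.8, 12.9]
width: 0.001
grip_force: 6.0
```

Run:
```python
from h import *
im=save('side','s6')
a=im[190:290,200:320,::-1]; 
b=save('scene','c6')[180:280,190:310,::-1]
cv2.imwrite('pics/s6c.png',cv2.resize(np.vstack([a,b]),None,fx=3,fy=3,interpolation=2))
# expected pixels of paddle centre for several dial angles
for th in [0,.35,.7,.96,1.05,1.1]:
    X=[.585-.055*np.cos(th-.5),-.175,.072-.055*np.sin(th-.5)]; print(th,(proj('side',X)-[200,190])*3,(proj('scene',X)-[190,180])*3+[0,300])
```

```text
0 [184.97531223 156.81572341] [ 90.77608631 447.46026303]
0.35 [179.69432565 170.21288055] [ 90.54283651 458.42169612]
0.7 [180.78817205 183.59578732] [ 92.3851047  473.45500938]
0.96 [185.59240132 192.56505802] [ 94.95570237 486.24519814]
1.05 [187.98088253 195.35162298] [ 96.05277292 490.8358526 ]
1.1 [189.45668241 196.81502045] [ 96.70345335 493.40171922]
```

View pics/s6c.png

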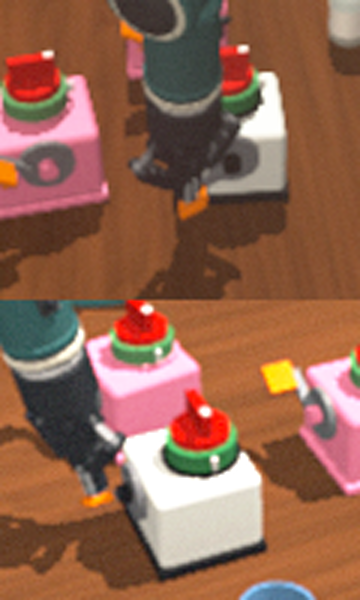

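The paddle appears at (193,202) and (97,497) in the crops, where I'd expect it at the end of travel. The force rose steeply to 13 N, so it's at the stop. I'll hold briefly, check and hand in.

Call:
servo_tool --pt "0 0 0 0 0 0 1" --pt "0 0 0 0 0 0 1" --pt "0 0 0 0 0 0 1" --pt "0 0 0 0 0 0 1" --pt "0 0 0 0 0 0 1"

```text
time: 10.6
tool_pos: [0.5368, -0.1743, 0.0438]
tcp_rot: [-2.54, 1.551, 0.139]
wrist_force: [-1.3, 0.9, 12.4]
width: 0.0
grip_force: 6.0
```

```bash
python3 -c "
from h import *
s=bot.read_state(); print(s['time'],s['tool_pos'],s['wrist_force'])
if s['wrist_force'][2]>6: print(bot.finish_job())"
```

```text
10.6 [ 0.53681508 -0.17433487  0.04379331] [-1.32947818  0.90161284 12.37055431]
the job is handed in; nothing more can be done
None
```

I twisted the red cap shut, then pressed the orange paddle to the end of its travel and handed the job in at 10.6 s with the fingers still holding it down at about 12 N; no verdict came back.

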